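Cross-stack corner packers for a heat-pump foot

TASK

Build up the packing for the heat-pump foot: on the L-shaped plywood packer that is screwed to the rubber mat, stack the two loose L packers of the same size in alternating directions, the lower one turned half round so that its heel lies over the open corner of the fixed one, the upper one pointing the same way as the fixed one again. Keep the pile's outer edges flush so that it stays balanced, set each packer down rather than dropping it, and leave the smaller L, the straight strip and the screwdriver where they lie.

Things in the scene. Friction and masses are not known exactly. Their poses are not given: they have to be found in the camera images.
- base: Fixed black rubber mat 150 x 150 x 18 mm with a plywood L (arms 100 mm long outside, 46 wide, 28 thick; top at z = 46 mm) screwed on its middle. Origin: centre of the mat's underside, on the slab, below the centre of the L's 100 mm square. z up; x, y run along the L's arms: heel corner at (-50, -50) mm, quarter x, y > -4 open. Position and yaw vary.
- packer_a: Loose flat plywood L, arms 100 mm long outside, 46 wide, 28 thick, about 0.14 kg. Origin: underside, centre of the 100 mm square it fits. z up; x, y run along its arms: heel corner at (-50, -50) mm, arm centre lines at y = -27 and x = -27, quarter x, y > -4 empty. Lies on the slab (z = 0), any yaw; pinch an arm across its 46 mm. On the robot's left. Either may go first.
- packer_b: Loose flat plywood L, arms 100 mm long outside, 46 wide, 28 thick, about 0.14 kg. Origin: underside, centre of the 100 mm square it fits. z up; x, y run along its arms: heel corner at (-50, -50) mm, arm centre lines at y = -27 and x = -27, quarter x, y > -4 empty. Lies on the slab (z = 0), any yaw; pinch an arm across its 46 mm. On the robot's right.
- heel_a (a point): The outer corner of packer_a's heel (where its two arms meet), on its underside.
- heel_b (a point): The outer corner of packer_b's heel (where its two arms meet), on its underside.
- small_packer: Bystander: a smaller plywood L, arms 62 mm long and 26 mm wide, 28 mm thick; too small for this pile. Origin: centre of its 62 mm square on the underside. Lies on the slab near packer_a; leave it.
- strip: Bystander: a straight plywood strip 100 x 46 x 28 mm, length along x, origin at the centre of its underside. Lies on the slab near packer_b; leave it.
- screwdriver: Bystander: a grey-handled screwdriver lying on the slab beyond the mat, length along its x; leave it.
Not all that is in view belongs to the job. What is shaped like the packer_b but grey or yellow is not meant.

How it is judged:
At the end, for the whole second after the job is handed in: One packer lies on the fixed one turned half round, heel over its open corner; the other lies on that, pointing like the fixed one. Each is centred over the mat within 15 mm, parallel to the fixed one within 12 degrees, level within 5 degrees, at rest (((horizontal distance between each of packer_a, packer_b and base below 0.015 m and angle between the x axis of each of packer_a, packer_b and the x axis of base, either way round below 0.21 rad and angle between each of packer_a, packer_b's own z axis and vertical below 0.1 rad and height (world z) of packer_a between 0.04 and 0.052 m and x of heel_a in the frame of base above 0.02 m and y of heel_a in the frame of base above 0.02 m and linear speed of each of packer_a, packer_b below 0.02 m/s and angular speed of each of packer_a, packer_b below 0.2 rad/s and height (world z) of packer_b between 0.068 and 0.08 m and x of heel_b in the frame of base below -0.02 m and y of heel_b in the frame of base below -0.02 m) or (horizontal distance between each of packer_b, packer_a and base below 0.015 m and angle between the x axis of each of packer_b, packer_a and the x axis of base, either way round below 0.21 rad and angle between each of packer_b, packer_a's own z axis and vertical below 0.1 rad and height (world z) of packer_b between 0.04 and 0.052 m and x of heel_b in the frame of base above 0.02 m and y of heel_b in the frame of base above 0.02 m and linear speed of each of packer_b, packer_a below 0.02 m/s and angular speed of each of packer_b, packer_a below 0.2 rad/s and height (world z) of packer_a between 0.068 and 0.08 m and x of heel_a in the frame of base below -0.02 m and y of heel_a in the frame of base below -0.02 m))); the robot touches nothing.
It fails at once if the smaller L is moved more than 20 mm (distance of small_packer from where it was at the start of the episode above 0.02 m).
It fails at once if the straight strip is moved more than 20 mm (distance of strip from where it was at the start of the episode above 0.02 m).
It fails at once if the screwdriver is moved more than 20 mm (distance of screwdriver from where it was at the start of the episode above 0.02 m).
It fails at once if a packer is dropped: it falls faster than 0.7 m/s (some 25 mm of free fall) out of the fingers (contact force between packer_a and the fingers below 0.05 N and linear speed of packer_a above 0.7 m/s).
It fails at once if a packer is dropped: it falls faster than 0.7 m/s (some 25 mm of free fall) out of the fingers (contact force between packer_b and the fingers below 0.05 N and linear speed of packer_b above 0.7 m/s).
It also fails if it takes over 53 s, if anything falls off the work surface, if the arm or the gripper's body presses on something with over 40 N, if the wrist force passes 120 N, or if a joint passes its speed limit or range.

ROBOT

A 7-joint arm with a two-finger parallel gripper is mounted at the origin on the work surface. World frame = base frame: x ahead of the robot, y to its left, z up, the work surface at z = 0. Lengths are in m, angles in rad, forces in N, time in s.
With the tool pointing down it reaches from about 0.4 to 0.875 m from the base axis. Payload 19.3 kg.
Tool frame: the origin (TCP) lies between the finger pads; the fingertips stand 22 mm ahead of it and the grasp point (between the pads) lies 3 mm ahead of it (manip.finger_overhang is the distance from the TCP to the fingertips, in m); z points along the fingers, y is the direction in which the jaws open and shut (so a half turn about z gives the same grasp; the last joint's range is limited). The gripper opens to 85 mm and grips with 20 to 120 N. Pads are 22 mm wide; open, the fingers measure 114 mm over their backs; the gripper's body (76 mm by 85 mm) begins 54 mm behind the grasp point. The pads swing forward as they close: fully open they stand 13 mm farther back than shut.
Start: joints at [1.168, 0.521, -0.036, 1.599, 0.021, 1.021, -0.113], TCP at [0.204, -0.591, 0.253] pointing down, gripper open.
Joint ranges: [-2.91, 2.91], [-0.3, 2.13], [-1.5, 1.42], [0.17, 2.43], [-1.26, 4.41], [0.16, 1.93], [-2.52, 2.52]. Speed limits (rad/s): [1.89, 1.89, 2.39, 2.39, 3.01, 3.01, 3.01].

INTERFACE

Orientations are given as a unit quaternion [w, x, y, z].
In Python, from bench import status, read_camera, manip gives the robot as it stands. The module is installed in compiled form; this text tells all that it offers.
- The arm moves only by the tool move_arm, never from a script. Its arguments are lists of equal length, an entry for each row: "dp": the shift along the tool's x, y, z normalised to -1 to 1, where 1 is 200 mm, a list of three; "twist": the turn about the tool's z normalised to -1 to 1, where 1 is 2 pi rad; "gripper": the gripper command: -1 is fully open, 1 is shut, values between are in proportion. In form: {"dp": [[tx, ty, tz], ...], "twist": [twist, ...], "gripper": [gripper, ...]}. A call has exactly 8 rows; each row is the pose to reach, as a shift and turn from the pose commanded when the call began, along the tool's axes at that moment, turning the shorter way round; what a row does not reach only later rows make up. A row lasts 1/12 s, in which the tool goes at most 41.7 mm and 7.16 degrees, less where a joint would pass 70% of its speed; a pose out of reach is approached as far as the arm can. A call with a number of a shift or a turn outside -1 to 1 is refused whole. A call with a gripper value outside its range is refused whole. The fingers move at their own pace and stop on an object; "grip_force" is the grip in N (left out, the last holds). Time passes only in rows, so rows that repeat a pose let the fingers close, or fill a call up. It gives the time, the measured TCP pose, the force and the opening at its end, in the units of the state.
- status.sense(): the state, without advancing time (a new reading comes with each control period).
- read_camera(name): name is "scene" or "top" or "wrist"; returns a dict with "frame" (384x512x3 uint8, blue, green, red), "fx", "fy", "cx", "cy" (pixels), "R" (3x3) and "t" (3): a world point X has camera coordinates R X + t; the wrist camera has in their place "T_tool_cam" (4x4, takes a point from camera to tool coordinates, whose origin is the TCP and whose axes are the flange's). Camera axes: x right, y down, z forward; pixel columns grow to the right and rows downward; lengths in m; the calibration is good to about 2 mm. A picture is of the moment at which its call begins: read the wrist's pose just before it. There is no depth.
- manip.sign_off(): hands the job in, once; it reports no verdict.
The state is a dict: "clock": time; "joint_positions": joint angles; "dq": joint speeds; "effort": joint torques, N m; "tool_pos": TCP position; "eef_rot": TCP orientation; "force": force on the tool from outside, world axes, zero at the start; "moment": the same for the moment, N m; "finger_gap": finger opening in m.
Only numpy, scipy, OpenCV 4.12 (cv2) and the standard library are available. Lean on these libraries where they do the work, as an engineer would, in place of code of your own. Each camera call takes 0.05 s, during which the arm holds its last target.

## Working session

There is one attempt and no reset: what is moved stays moved. The work goes in short steps, Python scripts to look and compute and a tool call to move; the robot and the scene stay as the last step left them, time stands still between calls to the robot, and variables do not carry over. Pictures are saved under pics/ and viewed, and the job is handed in when it is done.

Besides the shell and the picture viewer there is one more tool, called after "Call:" by a JSON object that holds its "method" and its "body". move_arm: Moves the arm, as the interface text tells. Scaled input: -1 to 1 covers 200 mm each way for a shift and 2 pi rad each way for a turn. Its arguments: {"type":"object","properties":{"dp":{"type":"array"},"twist":{"type":"array"},"gripper":{"type":"array"},"grip_force":{"type":"number"}},"required":["dp","twist","gripper"]}

```bash
mkdir -p pics; ls; python3 - <<'E'
from bench import status, read_camera, manip
import cv2,pickle
s=status.sense();print(s)
d={}
for n in("scene","top","wrist"):
    c=read_camera(n);d[n]=c;cv2.imwrite(f"pics/{n}0.png",c["frame"])
    print(n,{k:v for k,v in c.items() if k!="frame"})
pickle.dump((s,d),open("d0.pkl","wb"))
E
```

```text
pics
{'clock': 0.0, 'joint_positions': array([ 1.16776252,  0.52204205, -0.03631583,  1.60000394,  0.021226  ,
        1.02109325, -0.11275459]), 'dq': array([-4.33710814e-05,  4.88675329e-04, -2.76558123e-04,  1.19844590e-03,
       -7.06354940e-04, -9.51115950e-04, -1.18593153e-04]), 'effort': array([-1.29167769e-03, -9.27110124e+01,  1.97908513e+00, -3.69938850e+01,
        1.78282714e-02,  8.19663866e-03, -6.89791341e-05]), 'tool_pos': array([ 0.2040536 , -0.59042084,  0.25270984]), 'eef_rot': array([-5.60733067e-04,  9.86181245e-01,  1.65668994e-01, -1.50231885e-04]), 'force': array([-0.19420182, -0.40105709,  1.15649607]), 'moment': array([ 0.04134512, -0.03254934,  0.00600921]), 'finger_gap': 0.08545699998381967}
scene {'fx': 440.082202646876, 'fy': 440.082202646876, 'cx': 258.80807178045876, 'cy': 189.1765544836709, 'R': array([[ 0.82207096,  0.56919208, -0.01482291],
       [ 0.34106543, -0.513105  , -0.78765324],
       [-0.45593169,  0.64245128, -0.61594046]]), 't': array([-0.38385206, -0.1682459 ,  1.57854775])}
top {'fx': 449.4299372135783, 'fy': 449.4299372135783, 'cx': 258.53662853646733, 'cy': 207.13184241034213, 'R': array([[ 0.00526919, -0.99997026,  0.00563169],
       [-0.98720092, -0.00609942, -0.1593648 ],
       [ 0.15939442, -0.00471989, -0.9872037 ]]), 't': array([-0.05399324,  0.53348713,  1.06786811])}
wrist {'fx': 300.82950998862174, 'fy': 300.82950998862174, 'cx': 251.38475596796363, 'cy': 190.66213137270876, 'T_tool_cam': array([[ 6.33420179e-04, -9.66432917e-01, -2.56918304e-01,
         6.66520019e-02],
       [ 9.99999529e-01,  8.00955257e-04, -5.47448909e-04,
         1.67578907e-04],
       [ 7.34852713e-04, -2.56917836e-01,  9.66432970e-01,
        -1.21508085e-01],
       [ 0.00000000e+00,  0.00000000e+00,  0.00000000e+00,
         1.00000000e+00]])}
```

View pics/top0.png

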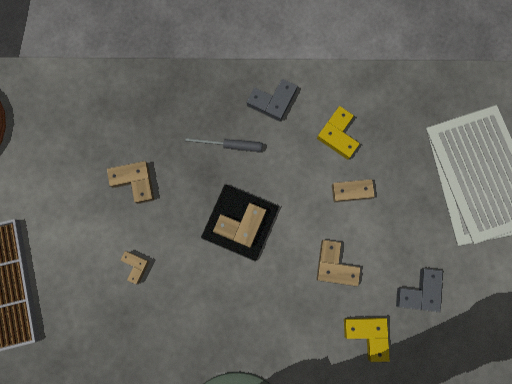

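View pics/scene0.png

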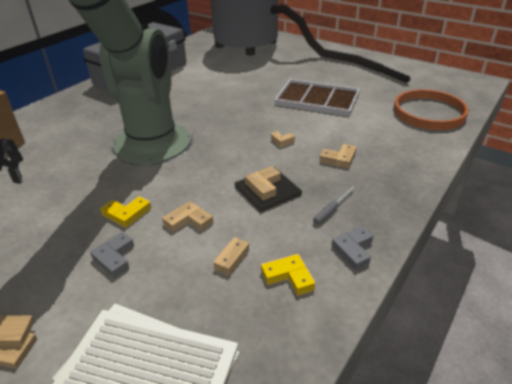

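View pics/wrist0.png

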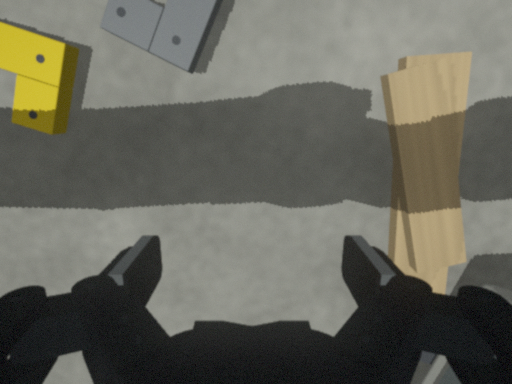

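```bash
cat > h.py <<'E'
import numpy as np,cv2
from scipy.optimize import minimize
def L(arm=100,w=46):
    a=arm/2; return [np.array([[-a,-a],[a,-a],[a,-a+w],[-a,-a+w]])/1e3, np.array([[-a,-a],[-a+w,-a],[-a+w,a],[-a,a]])/1e3]
def camRt(c,s=None):
    if "R" in c: return np.array(c["R"]),np.array(c["t"])
    w,x,y,z=s["eef_rot"]
    Rt=np.array([[1-2*(y*y+z*z),2*(x*y-z*w),2*(x*z+y*w)],[2*(x*y+z*w),1-2*(x*x+z*z),2*(y*z-x*w)],[2*(x*z-y*w),2*(y*z+x*w),1-2*(x*x+y*y)]])
    T=np.eye(4);T[:3,:3]=Rt;T[:3,3]=s["tool_pos"]
    M=np.linalg.inv(T@np.array(c["T_tool_cam"]));return M[:3,:3],M[:3,3]
def proj(c,Rt,X):
    P=X@Rt[0].T+Rt[1];return np.c_[c["fx"]*P[:,0]/P[:,2]+c["cx"],c["fy"]*P[:,1]/P[:,2]+c["cy"]]
def unproj(c,Rt,uv,z):
    d=np.array([(uv[0]-c["cx"])/c["fx"],(uv[1]-c["cy"])/c["fy"],1])
    o=-Rt[0].T@Rt[1];d=Rt[0].T@d;return o+d*(z-o[2])/d[2]
def xf(P,p):
    c,s=np.cos(p[2]),np.sin(p[2]);return P@np.array([[c,s],[-s,c]])+p[:2]
def sil(c,Rt,parts,p,z0,z1,k=8,shape=(384,512),roi=None):
    m=np.zeros((shape[0],shape[1]),np.uint8)
    S=4
    x0,y0,x1,y1=roi
    m=np.zeros(((y1-y0)*S,(x1-x0)*S),np.uint8)
    for q in parts:
        Q=xf(q,p);X=np.r_[np.c_[Q,np.full(4,z0)],np.c_[Q,np.full(4,z1)]]
        uv=(proj(c,Rt,X)-[x0,y0]+.5)*S-.5
        h=cv2.convexHull(uv.astype(np.float32))
        cv2.fillPoly(m,[np.round(h*16).astype(np.int32)],255,shift=4)
    return cv2.resize(m,(x1-x0,y1-y0),interpolation=cv2.INTER_AREA)/255.
def woodmask(f):
    hsv=cv2.cvtColor(f,cv2.COLOR_BGR2HSV);h,s,v=cv2.split(hsv)
    return ((h>8)&(h<22)&(s>70)&(v>70)).astype(np.float32)
def fit(c,Rt,mask,parts,p0,z0,z1,yaws):
    uv=proj(c,Rt,np.array([[p0[0],p0[1],z1]]))[0];
    r=int(0.085*c["fx"]/abs((Rt[0]@np.array([p0[0],p0[1],z1])+Rt[1])[2]))+3
    h,w=mask.shape
    roi=(max(0,int(uv[0])-r),max(0,int(uv[1])-r),min(w,int(uv[0])+r),min(h,int(uv[1])+r))
    M=mask[roi[1]:roi[3],roi[0]:roi[2]]
    def cost(p): return np.abs(sil(c,Rt,parts,p,z0,z1,roi=roi)-M).sum()
    best=None
    for y in yaws:
        x0=np.array([p0[0],p0[1],y])
        si=np.array([x0]+[x0+d for d in np.diag([.012,.012,.2])])
        o=minimize(cost,x0,method="Nelder-Mead",options=dict(initial_simplex=si,xatol=1e-5,fatol=1e-3,maxiter=400))
        if best is None or o.fun<best.fun:best=o
    return best.x,best.fun,M.sum()
E
python3 - <<'E'
import pickle,cv2,numpy as np
from h import *
s,d=pickle.load(open("d0.pkl","rb"));c=d["top"];Rt=camRt(c)
f=c["frame"];m=woodmask(f)
for n,px in dict(base=(240,222),a=(135,178),b=(337,265),small=(133,267),strip=(353,190)).items():
    P=unproj(c,Rt,px,.028);print(n,P.round(3),np.hypot(*P[:2]).round(3))
ys=np.arange(-3,3.2,.5)
for n,px,z in(("base",(240,225),.018),("a",(132,182),0),("b",(340,263),0)):
    P=unproj(c,Rt,px,z+.014)
    for cn in("top","scene"):
        cc=d[cn];r=camRt(cc)
        print(n,cn,fit(cc,r,woodmask(cc["frame"]),L(),P,z,z+.028,ys))
P=unproj(c,Rt,(133,267),.014);print("small",fit(c,Rt,m,L(62,26),P,0,.028,ys))
big=cv2.resize(f[140:300,95:395],None,fx=2.6,fy=2.6,interpolation=cv2.INTER_CUBIC);cv2.imwrite("pics/crop0.png",big)
cv2.imwrite("pics/mask0.png",m*255)
E
```

```text
base [ 0.498 -0.005  0.028] 0.498
a [0.609 0.262 0.028] 0.663
b [ 0.393 -0.245  0.028] 0.463
small [0.386 0.256 0.028] 0.463
strip [ 0.581 -0.289  0.028] 0.649
base top (array([ 0.50136845, -0.00296708, -0.39901178]), np.float64(92.46274509803922), np.float32(1155.0))
base scene (array([ 0.50160486, -0.001502  , -0.38231858]), np.float64(51.4078431372549), np.float32(774.0))
a top (array([0.59689801, 0.27710571, 1.78941206]), np.float64(235.84705882352938), np.float32(1044.0))
a scene (array([0.59514336, 0.27860841, 1.81058146]), np.float64(40.91764705882353), np.float32(576.0))
b top (array([ 0.40009079, -0.25250868, -1.70830044]), np.float64(93.66274509803921), np.float32(1181.0))
b scene (array([ 0.39940623, -0.2503868 , -1.72512597]), np.float64(69.97254901960784), np.float32(917.0))
small (array([0.38682987, 0.26525386, 1.16077648]), np.float64(106.20392156862744), np.float32(416.0))[ WARN:0@3.886] global loadsave.cpp:1063 imwrite_ Unsupported depth image for selected encoder is fallbacked to CV_8U.
```

View pics/crop0.png

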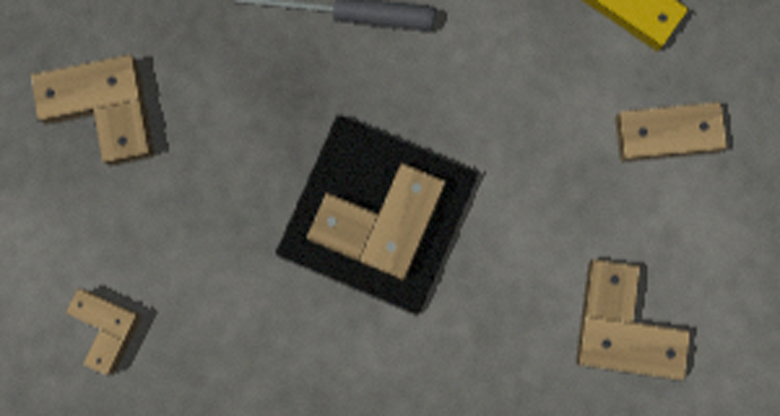

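View pics/mask0.png

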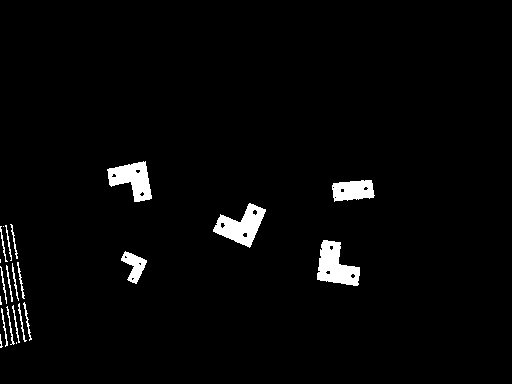

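packer_a is the wooden L at top-image (130,182), left. packer_b is the wooden L at (338,263), right. The small L is at (133,267) and the strip at (353,190). The grey Ls at (273,100) and (422,290) and the yellow ones at (340,132) and (370,338) don't match, because only plywood is meant. The enlarged crop confirms these. The plan is packer_a lower and packer_b upper, each gripped on its y-arm.

```bash
cat >> h.py <<'E'
def psi(s):
    w,x,y,z=s["eef_rot"];return 2*np.arctan2(y,x)
def delta(s,tgt,ps):
    q=psi(s);d=np.array(tgt)-s["tool_pos"]
    X=np.array([np.cos(q),np.sin(q),0]);Y=np.array([np.sin(q),-np.cos(q),0])
    tw=-(ps-q);tw=(tw+np.pi)%(2*np.pi)-np.pi
    return np.array([d@X/.2,d@Y/.2,-d[2]/.2,tw/2/np.pi]).round(4)
E
python3 - <<'E'
from bench import status
from h import *
s=status.sense();print(s["tool_pos"],np.degrees(psi(s)))
# carry psi to 13 deg
print(delta(s,(.5865,.248,.20),np.radians(13)))
E
```

```text
[ 0.20407469 -0.59051493  0.25288571] 19.066015727522835
[ 3.1768 -3.338   0.2644  0.0169]
```

Call:
{"method": "move_arm", "body": {"dp": [[0.95, -1, 0.07], [0.95, -1, 0.07], [0.95, -1, 0.07], [0.95, -1, 0.07], [0.95, -1, 0.07], [0.95, -1, 0.07], [0.95, -1, 0.07], [0.95, -1, 0.07]], "twist": [0.017, 0.017, 0.017, 0.017, 0.017, 0.017, 0.017, 0.017], "gripper": [-1, -1, -1, -1, -1, -1, -1, -1], "grip_force": 60}}

```text
clock: 0.82
tool_pos: [0.3206, -0.335, 0.2392]
eef_rot: [-0.001, 0.993, 0.116, 0.0]
force: [1.1, 0.4, 0.1]
finger_gap: 0.085
```

```bash
cat > d.py <<'E'
import sys
from bench import status
from h import *
s=status.sense();print(round(s["clock"],2),s["tool_pos"].round(4),np.degrees(psi(s)).round(2),"F",s["force"].round(1),"gap",round(s["finger_gap"],4),"j",s["joint_positions"].round(2))
a=[float(v) for v in sys.argv[1:]]
if a: print(delta(s,a[:3],np.radians(a[3])))
E
python3 d.py .5865 .248 .2 13
```

```text
0.82 [ 0.3206 -0.335   0.2392] 13.29 F [1.1 0.4 0.1] gap 0.085 j [ 0.76  0.29 -0.1   2.02  0.04  0.84 -0.7 ]
[ 1.9638e+00 -2.5313e+00  1.9620e-01  8.0000e-04]
```

Call:
{"method": "move_arm", "body": {"dp": [[0.75, -1, 0.07], [0.75, -1, 0.07], [0.75, -1, 0.07], [0.75, -1, 0.07], [0.75, -1, 0.07], [0.75, -1, 0.07], [0.75, -1, 0.07], [0.75, -1, 0.07]], "twist": [0, 0, 0, 0, 0, 0, 0, 0], "gripper": [-1, -1, -1, -1, -1, -1, -1, -1]}}

```text
clock: 1.48
tool_pos: [0.4204, -0.1093, 0.2252]
eef_rot: [-0.0, 0.993, 0.115, -0.0]
force: [-0.9, -0.7, 0.8]
finger_gap: 0.0853
```

```bash
python3 d.py .5865 .248 .2 13
```

```text
1.48 [ 0.4204 -0.1093  0.2252] 13.18 F [-0.9 -0.7  0.8] gap 0.0853 j [ 0.31  0.27 -0.23  2.1   0.09  0.78 -1.31]
[ 1.2159e+00 -1.5503e+00  1.2580e-01  5.0000e-04]
```

```bash
cat > look.py <<'E'
import sys,pickle,cv2
from bench import status,read_camera
from h import *
n=sys.argv[1];s=status.sense();c=read_camera("wrist");pickle.dump((s,c),open(n+".pkl","wb"))
f=c["frame"];Rt=camRt(c,s)
m=woodmask(f);m=cv2.morphologyEx(m,cv2.MORPH_CLOSE,np.ones((9,9)))
for a in sys.argv[2:]:
    x,y,yaw,z=[float(v) for v in a.split(",")]
    p,cost,area=fit(c,Rt,m,L(),(x,y),z,z+.028,[yaw]);print(p.round(4),round(cost),area)
    for zz in(z,z+.028):
        for q in L():
            cv2.polylines(f,[np.round(proj(c,Rt,np.c_[xf(q,p),np.full(4,zz)])).astype(int)],True,(0,0,255) if zz>z else (255,0,0),1)
cv2.imwrite(f"pics/{n}.png",f)
E
python3 look.py w1 .5015,-.002,-.39,.018
```

```text
[ 0.5017 -0.0022 -0.3844] 331 8730.0
```

View pics/w1.png

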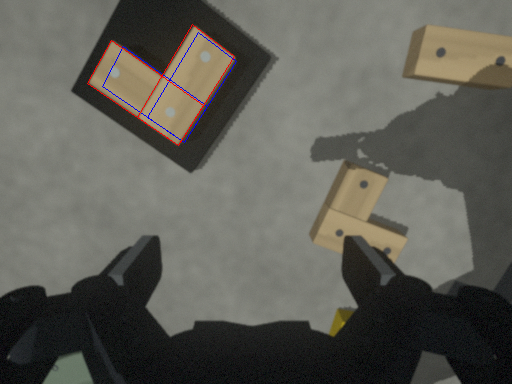

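Call:
{"method": "move_arm", "body": {"dp": [[0.61, -0.78, 0.06], [0.61, -0.78, 0.06], [0.61, -0.78, 0.06], [0.61, -0.78, 0.06], [0.61, -0.78, 0.06], [0.61, -0.78, 0.06], [0.61, -0.78, 0.06], [0.61, -0.78, 0.06]], "twist": [0, 0, 0, 0, 0, 0, 0, 0], "gripper": [-1, -1, -1, -1, -1, -1, -1, -1]}}

```text
clock: 2.2
tool_pos: [0.5035, 0.0663, 0.2131]
eef_rot: [0.0, 0.994, 0.112, -0.0]
force: [-0.1, 0.4, -0.4]
finger_gap: 0.0855
```

```bash
python3 look.py w2 .596,.278,1.8,0; python3 d.py .5865 .248 .15 13
```

```text
[0.5981 0.2788 1.7945] 189 6942.0
2.25 [0.5035 0.0661 0.2132] 12.79 F [-0.8 -0.3 -0.3] gap 0.0853 j [-0.03  0.4  -0.28  1.94  0.15  0.83 -1.74]
[ 6.061e-01 -7.949e-01  3.162e-01 -6.000e-04]
```

View pics/w2.png

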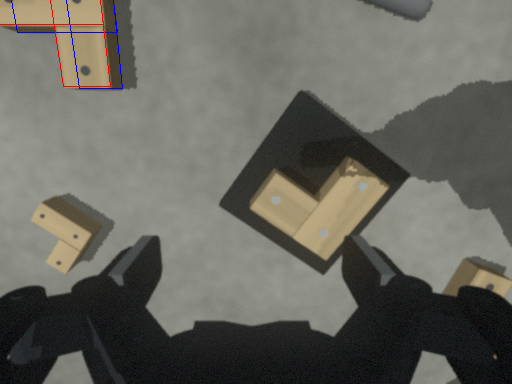

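Wrist view 1 shows the fixed L at about (165,85), and the fit lies on its outline. In view 2 packer_a is cut off at the top left, so I'll go nearer and look again.

Call:
{"method": "move_arm", "body": {"dp": [[0.5, -0.79, 0.2], [0.5, -0.79, 0.2], [0.5, -0.79, 0.2], [0.5, -0.79, 0.2], [0.5, -0.79, 0.2], [0.5, -0.79, 0.2], [0.5, -0.79, 0.2], [0.5, -0.79, 0.2]], "twist": [0, 0, 0, 0, 0, 0, 0, 0], "gripper": [-1, -1, -1, -1, -1, -1, -1, -1]}}

```text
clock: 2.92
tool_pos: [0.5661, 0.2424, 0.1734]
eef_rot: [0.001, 0.994, 0.112, -0.0]
force: [-0.1, -0.2, 0.1]
finger_gap: 0.0857
```

```bash
python3 look.py w3 .597,.278,1.8,0; python3 d.py .5865 .248 .08 13
```

```text
[0.5968 0.2769 1.7834] 246 9250.0
2.97 [0.5662 0.2423 0.1736] 12.8 F [ 0.3 -0.3  1.1] gap 0.0851 j [-0.32  0.61 -0.27  1.69  0.2   0.87 -2.02]
[ 0.1054 -0.0051  0.4682 -0.0006]
```

View pics/w3.png

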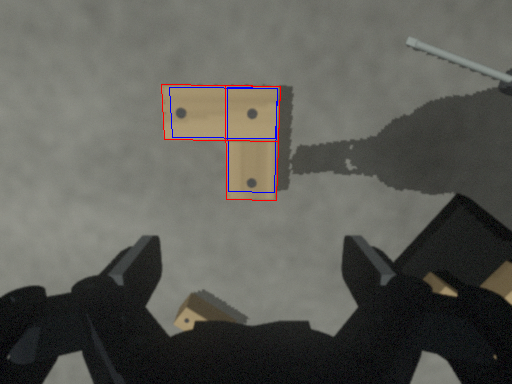

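```bash
python3 - <<'E'
from h import *
for n,p in(("grasp",(.5968,.2769,1.7834)),("place",(.5017,-.0022,-.3844+np.pi))):
    print(n,xf(np.array([[-.027,.018]]),p).round(4),np.degrees(p[2])+90)
E
python3 d.py .5852 .2467 .06 12.2
```

```text
grasp [[0.5849 0.2467]] 192.18129318363103
place [[ 0.52  -0.029]] 247.97550235517116
2.97 [0.5662 0.2423 0.1736] 12.8 F [ 0.3 -0.3  1.1] gap 0.0851 j [-0.32  0.61 -0.27  1.69  0.2   0.87 -2.02]
[ 9.760e-02 -2.000e-04  5.682e-01  1.700e-03]
```

Call:
{"method": "move_arm", "body": {"dp": [[0.097, 0, 0.1], [0.097, 0, 0.3], [0.097, 0, 0.45], [0.097, 0, 0.57], [0.097, 0, 0.65], [0.097, 0, 0.7], [0.097, 0, 0.73], [0.097, 0, 0.748]], "twist": [0.0017, 0.0017, 0.0017, 0.0017, 0.0017, 0.0017, 0.0017, 0.0017], "gripper": [-1, -1, -1, -1, -1, -1, -1, -1]}}

```text
clock: 3.63
tool_pos: [0.5851, 0.2482, 0.0239]
eef_rot: [0.0, 0.994, 0.107, 0.0]
force: [0.8, 0.6, 1.0]
finger_gap: 0.0852
```

```bash
python3 d.py .5849 .2467 .024 12.2
```

```text
3.63 [0.5851 0.2482 0.0239] 12.27 F [0.8 0.6 1. ] gap 0.0852 j [-0.35  0.84 -0.22  1.69  0.27  0.64 -2.07]
[-0.0024  0.0069 -0.0006  0.0002]
```

Close (two calls' worth if needed).

Call:
{"method": "move_arm", "body": {"dp": [[0, 0.005, 0], [0, 0.005, 0], [0, 0.005, 0], [0, 0.005, 0], [0, 0.005, 0], [0, 0.005, 0], [0, 0.005, 0], [0, 0.005, 0]], "twist": [0, 0, 0, 0, 0, 0, 0, 0], "gripper": [1, 1, 1, 1, 1, 1, 1, 1], "grip_force": 60}}

```text
clock: 4.3
tool_pos: [0.5855, 0.2481, 0.0249]
eef_rot: [-0.0, 0.994, 0.107, 0.001]
force: [-2.3, -2.5, 9.1]
finger_gap: 0.045
```

```bash
python3 d.py .5849 .2467 .12 12.2
```

```text
4.3 [0.5855 0.2481 0.0249] 12.32 F [-2.3 -2.5  9.1] gap 0.045 j [-0.35  0.84 -0.22  1.69  0.27  0.64 -2.07]
[-4.300e-03  6.000e-03 -4.754e-01  3.000e-04]
```

Call:
{"method": "move_arm", "body": {"dp": [[0, 0, -0.05], [0, 0, -0.15], [0, 0, -0.3], [0, 0, -0.4], [0, 0, -0.5], [0, 0, -0.55], [0, 0, -0.55], [0, 0, -0.55]], "twist": [0, 0, 0, 0, 0, 0, 0, 0], "gripper": [1, 1, 1, 1, 1, 1, 1, 1]}}

```text
clock: 4.97
tool_pos: [0.5849, 0.248, 0.1338]
eef_rot: [-0.0, 0.994, 0.107, 0.0]
force: [-0.3, 0.1, -2.1]
finger_gap: 0.0449
```

```bash
python3 look.py w4; python3 d.py .52 -.029 .13 68
```

```text
5.02 [0.5845 0.2478 0.1329] 12.33 F [-0.1  0.1 -2.6] gap 0.0452 j [-0.32  0.69 -0.26  1.66  0.22  0.83 -2.03]
[-0.6106  1.2829  0.0145 -0.1546]
```

View pics/w4.png

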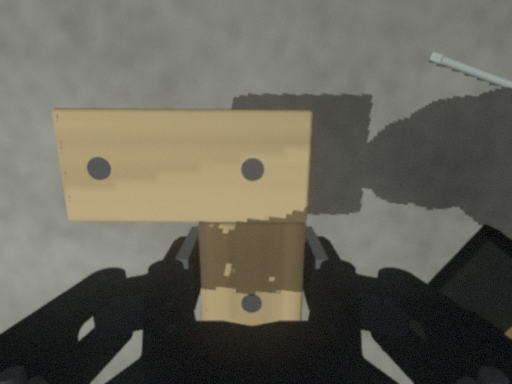

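```bash
python3 - <<'E'
import pickle
from h import *
s,c=pickle.load(open("w4.pkl","rb"));Rt=camRt(c,s);q=psi(s)
for z in(.134,.136):
  for uv in((54,110),(312,112),(250,111),(150,222),(200,300),(304,300)):
    P=unproj(c,Rt,uv,z)-s["tool_pos"];print(z,uv,(1e3*np.array([P[0]*np.cos(q)+P[1]*np.sin(q),P[0]*np.sin(q)-P[1]*np.cos(q)])).round(1))
E
```

```text
0.134 (54, 110) [ 66.9 -77. ]
0.134 (312, 112) [66.2 23.5]
0.134 (250, 111) [66.5 -0.7]
0.134 (150, 222) [ 20.5 -43.6]
0.134 (200, 300) [-17.8 -23.8]
0.134 (304, 300) [-17.8  24.2]
0.136 (54, 110) [ 66.9 -75.8]
0.136 (312, 112) [66.2 23.1]
0.136 (250, 111) [66.5 -0.6]
0.136 (150, 222) [ 21.2 -42.9]
0.136 (200, 300) [-16.5 -23.4]
0.136 (304, 300) [-16.4  23.8]
```

Call:
{"method": "move_arm", "body": {"dp": [[-0.04, 0.08, 0], [-0.11, 0.22, 0], [-0.2, 0.4, 0], [-0.28, 0.57, 0], [-0.36, 0.74, 0], [-0.43, 0.9, 0], [-0.43, 0.9, 0], [-0.43, 0.9, 0]], "twist": [-0.01, -0.025, -0.04, -0.055, -0.07, -0.085, -0.1, -0.11], "gripper": [1, 1, 1, 1, 1, 1, 1, 1]}}

```text
clock: 5.68
tool_pos: [0.5385, 0.0511, 0.1325]
eef_rot: [-0.0, 0.899, 0.439, -0.001]
force: [0.6, 0.6, -2.0]
finger_gap: 0.0452
```

```bash
python3 d.py .5206 -.0276 .10 68
```

```text
5.68 [0.5385 0.0511 0.1325] 52.03 F [ 0.6  0.6 -2. ] gap 0.0452 j [ 0.12  0.59 -0.45  1.91  0.37  0.73 -1.2 ]
[-0.3653  0.1718  0.1623 -0.0444]
```

Call:
{"method": "move_arm", "body": {"dp": [[-0.05, 0.02, 0], [-0.14, 0.06, 0], [-0.25, 0.12, 0.04], [-0.33, 0.155, 0.08], [-0.365, 0.172, 0.12], [-0.365, 0.172, 0.16], [-0.365, 0.172, 0.16], [-0.365, 0.172, 0.16]], "twist": [-0.01, -0.025, -0.035, -0.044, -0.0444, -0.0444, -0.0444, -0.0444], "gripper": [1, 1, 1, 1, 1, 1, 1, 1]}}

```text
clock: 6.35
tool_pos: [0.5214, -0.0234, 0.1011]
eef_rot: [-0.001, 0.829, 0.559, -0.0]
force: [-0.4, 0.3, -1.3]
finger_gap: 0.0449
```

```bash
python3 look.py w5; python3 d.py .5206 -.0276 .074 68
```

```text
6.4 [ 0.5216 -0.0233  0.1016] 67.96 F [ 0.1  0.8 -1.6] gap 0.0448 j [ 0.29  0.62 -0.49  1.97  0.46  0.66 -0.88]
[-2.180e-02  3.200e-03  1.378e-01 -1.000e-04]
```

View pics/w5.png

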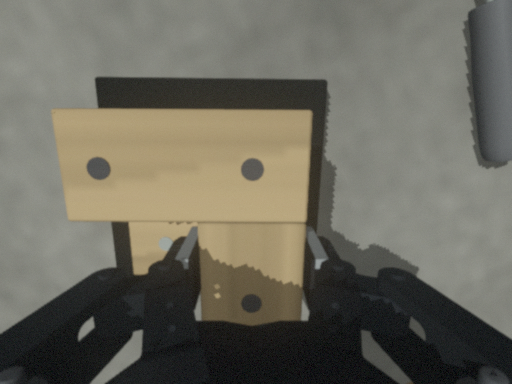

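Call:
{"method": "move_arm", "body": {"dp": [[-0.02, 0.003, 0.03], [-0.022, 0.003, 0.08], [-0.022, 0.003, 0.11], [-0.022, 0.003, 0.125], [-0.022, 0.003, 0.135], [-0.022, 0.003, 0.14], [-0.022, 0.003, 0.14], [-0.022, 0.003, 0.14]], "twist": [0, 0, 0, 0, 0, 0, 0, 0], "gripper": [1, 1, 1, 1, 1, 1, 1, 1]}}

```text
clock: 7.07
tool_pos: [0.5205, -0.0291, 0.0739]
eef_rot: [0.0, 0.829, 0.559, 0.0]
force: [0.3, -0.2, -1.4]
finger_gap: 0.0448
```

```bash
python3 d.py .5206 -.0276 .0705 68
```

```text
7.07 [ 0.5205 -0.0291  0.0739] 67.92 F [ 0.3 -0.2 -1.4] gap 0.0448 j [ 0.28  0.67 -0.46  1.98  0.5   0.6  -0.9 ]
[ 0.0073 -0.0022  0.0168 -0.0002]
```

Call:
{"method": "move_arm", "body": {"dp": [[0.004, -0.002, 0.004], [0.007, -0.002, 0.008], [0.007, -0.002, 0.011], [0.007, -0.002, 0.014], [0.007, -0.002, 0.016], [0.007, -0.002, 0.018], [0.007, -0.002, 0.018], [0.007, -0.002, 0.018]], "twist": [0, 0, 0, 0, 0, 0, 0, 0], "gripper": [1, 1, 1, 1, 1, 1, 1, 1]}}

```text
clock: 7.73
tool_pos: [0.5205, -0.0277, 0.0708]
eef_rot: [0.0, 0.829, 0.559, 0.0]
force: [-5.9, -0.0, 18.8]
finger_gap: 0.045
```

```bash
python3 d.py .5206 -.0276 .0705 68
```

```text
7.73 [ 0.5205 -0.0277  0.0708] 67.91 F [-5.9 -0.  18.8] gap 0.045 j [ 0.27  0.67 -0.45  1.98  0.51  0.6  -0.91]
[ 0.0007  0.0001  0.0017 -0.0002]
```

Contact (18.8 N up). I'll raise 1 mm to ease the load, open, then lift.

Call:
{"method": "move_arm", "body": {"dp": [[0, 0, -0.004], [0, 0, -0.004], [0, 0, -0.004], [0, 0, -0.004], [0, 0, -0.004], [0, 0, -0.004], [0, 0, -0.004], [0, 0, -0.004]], "twist": [0, 0, 0, 0, 0, 0, 0, 0], "gripper": [1, 0.1, -0.5, -1, -1, -1, -1, -1]}}

```text
clock: 8.4
tool_pos: [0.5205, -0.0278, 0.0709]
eef_rot: [-0.0, 0.829, 0.559, -0.0]
force: [-0.4, -0.1, -0.2]
finger_gap: 0.0852
```

```bash
python3 d.py .5206 -.0276 .19 68
```

```text
8.4 [ 0.5205 -0.0278  0.0709] 67.91 F [-0.4 -0.1 -0.2] gap 0.0852 j [ 0.27  0.67 -0.45  1.98  0.51  0.6  -0.91]
[ 9.000e-04  2.000e-04 -5.956e-01 -2.000e-04]
```

Call:
{"method": "move_arm", "body": {"dp": [[0, 0, -0.1], [0, 0, -0.25], [0, 0, -0.4], [0, 0, -0.55], [-0.2, 0, -0.6], [-0.4, 0, -0.65], [-0.5, 0, -0.65], [-0.5, 0, -0.65]], "twist": [0, 0, 0, 0, 0, 0, 0, 0], "gripper": [-1, -1, -1, -1, -1, -1, -1, -1]}}

```text
clock: 9.07
tool_pos: [0.4812, -0.1251, 0.2013]
eef_rot: [0.001, 0.831, 0.556, -0.001]
force: [-0.2, 0.6, 0.1]
finger_gap: 0.0855
```

```bash
python3 look.py w6 .5017,-.0022,2.757,.046;  python3 d.py .4215 -.227 .15 -8.4
```

```text
[ 0.5009 -0.0074  2.7549] 4185 13035.0
9.12 [ 0.4821 -0.1227  0.2012] 67.7 F [ 0.1 -0.6  0.7] gap 0.0852 j [ 0.57  0.44 -0.58  1.96  0.32  0.83 -0.57]
[-0.5973 -0.0824  0.2558  0.2114]
```

View pics/w6.png

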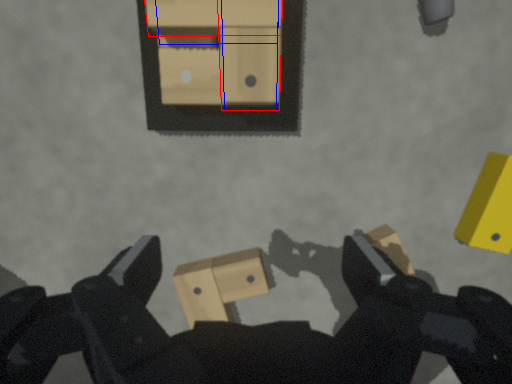

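Call:
{"method": "move_arm", "body": {"dp": [[-0.05, 0, 0], [-0.12, -0.02, 0.02], [-0.22, -0.04, 0.05], [-0.3, -0.05, 0.08], [-0.35, -0.06, 0.08], [-0.4, -0.07, 0.08], [-0.45, -0.08, 0.08], [-0.45, -0.08, 0.08]], "twist": [0.015, 0.03, 0.045, 0.06, 0.08, 0.1, 0.12, 0.14], "gripper": [-1, -1, -1, -1, -1, -1, -1, -1]}}

```text
clock: 9.78
tool_pos: [0.4336, -0.1985, 0.1847]
eef_rot: [0.0, 0.989, 0.15, -0.0]
force: [-0.9, 0.2, -0.1]
finger_gap: 0.0852
```

```bash
python3 d.py .4000 -.223 .18 -8.4
```

```text
9.78 [ 0.4336 -0.1985  0.1847] 17.27 F [-0.9  0.2 -0.1] gap 0.0852 j [ 0.58  0.4  -0.34  2.03  0.2   0.74 -1.16]
[-0.1969  0.0671  0.0235  0.0713]
```

Call:
{"method": "move_arm", "body": {"dp": [[-0.05, 0.02, 0.02], [-0.12, 0.05, 0.02], [-0.18, 0.067, 0.02], [-0.197, 0.067, 0.02], [-0.197, 0.067, 0.02], [-0.197, 0.067, 0.02], [-0.197, 0.067, 0.02], [-0.197, 0.067, 0.02]], "twist": [0.015, 0.03, 0.045, 0.06, 0.071, 0.071, 0.071, 0.071], "gripper": [-1, -1, -1, -1, -1, -1, -1, -1]}}

```text
clock: 10.45
tool_pos: [0.4012, -0.222, 0.1808]
eef_rot: [-0.0, 0.998, -0.067, 0.0]
force: [0.0, -0.2, 0.3]
finger_gap: 0.0854
```

```bash
python3 look.py w7 .3997,-.2515,-1.717,0;  python3 d.py .4215 -.227 .024 -8.4
```

```text
[ 0.4002 -0.2515 -1.7192] 302 7875.0
10.5 [ 0.4011 -0.2221  0.1808] -7.72 F [-0.3  0.3 -0.2] gap 0.0857 j [ 0.56  0.37 -0.23  2.09  0.13  0.69 -1.46]
[0.1044 0.0106 0.7842 0.0019]
```

View pics/w7.png

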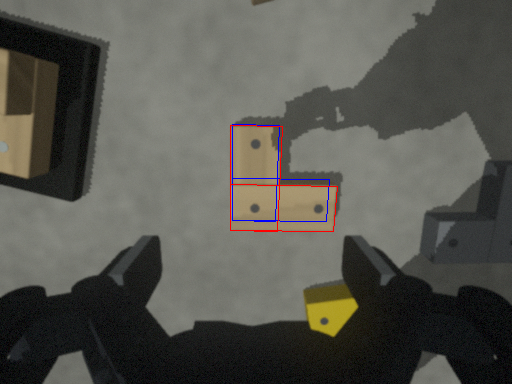

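```bash
python3 - <<'E'
from h import *
for n,p in(("grasp",(.4002,-.2515,-1.7192)),("place",(.5017,-.0022,-.3844))):
    print(n,xf(np.array([[-.027,.018]]),p).round(4),np.degrees(p[2])+90)
E
python3 d.py .4220 -.2275 .024 -8.5
```

```text
grasp [[ 0.422  -0.2275]] -8.50290413889114
place [[0.4834 0.0246]] 67.97550235517116
10.5 [ 0.4011 -0.2221  0.1808] -7.72 F [-0.3  0.3 -0.2] gap 0.0857 j [ 0.56  0.37 -0.23  2.09  0.13  0.69 -1.46]
[0.1072 0.0128 0.7842 0.0022]
```

Call:
{"method": "move_arm", "body": {"dp": [[0.107, 0.012, 0.1], [0.107, 0.012, 0.3], [0.107, 0.012, 0.46], [0.107, 0.012, 0.6], [0.107, 0.012, 0.69], [0.107, 0.012, 0.74], [0.107, 0.012, 0.77], [0.107, 0.012, 0.784]], "twist": [0.002, 0.002, 0.002, 0.002, 0.002, 0.002, 0.002, 0.002], "gripper": [-1, -1, -1, -1, -1, -1, -1, -1]}}

```text
clock: 11.17
tool_pos: [0.4217, -0.2277, 0.0238]
eef_rot: [-0.0, 0.997, -0.075, -0.0]
force: [0.2, -0.7, -0.5]
finger_gap: 0.0853
```

```bash
python3 d.py .4220 -.2275 .0245 -8.5
```

```text
11.17 [ 0.4217 -0.2277  0.0238] -8.57 F [ 0.2 -0.7 -0.5] gap 0.0853 j [ 0.47  0.69 -0.13  2.11  0.24  0.35 -1.58]
[ 0.0012 -0.0012 -0.0034 -0.0002]
```

Call:
{"method": "move_arm", "body": {"dp": [[0, 0, -0.004], [0, 0, -0.004], [0, 0, -0.004], [0, 0, -0.004], [0, 0, -0.004], [0, 0, -0.004], [0, 0, -0.004], [0, 0, -0.004]], "twist": [0, 0, 0, 0, 0, 0, 0, 0], "gripper": [1, 1, 1, 1, 1, 1, 1, 1], "grip_force": 60}}

```text
clock: 11.83
tool_pos: [0.4221, -0.2281, 0.026]
eef_rot: [0.0, 0.997, -0.075, 0.001]
force: [-2.0, 0.5, 13.7]
finger_gap: 0.0452
```

```bash
python3 d.py .4220 -.2275 .14 -8.5
```

```text
11.83 [ 0.4221 -0.2281  0.026 ] -8.6 F [-2.   0.5 13.7] gap 0.0452 j [ 0.47  0.69 -0.13  2.11  0.24  0.35 -1.58]
[-9.0e-04 -2.8e-03 -5.7e-01 -3.0e-04]
```

Call:
{"method": "move_arm", "body": {"dp": [[0, 0, -0.05], [0, 0, -0.15], [0, 0, -0.3], [0, 0, -0.45], [0, 0, -0.58], [0, 0, -0.65], [0, 0, -0.65], [0, 0, -0.65]], "twist": [0, 0, 0, 0, 0, 0, 0, 0], "gripper": [1, 1, 1, 1, 1, 1, 1, 1]}}

```text
clock: 12.5
tool_pos: [0.4218, -0.2281, 0.1561]
eef_rot: [0.0, 0.997, -0.075, 0.001]
force: [0.2, 0.2, -1.7]
finger_gap: 0.0449
```

```bash
python3 look.py w8; python3 d.py .4834 .0246 .16 68
```

```text
12.55 [ 0.4214 -0.2278  0.1551] -8.62 F [ 0.7 -0.1 -1. ] gap 0.0448 j [ 0.55  0.45 -0.22  2.06  0.16  0.65 -1.5 ]
[ 0.1173 -1.2944 -0.0244 -0.2128]
```

View pics/w8.png

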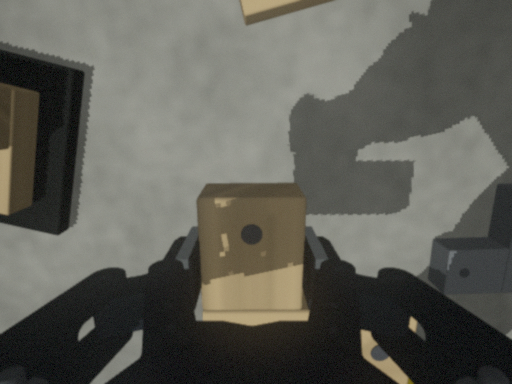

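```bash
python3 - <<'E'
import pickle
from h import *
s,c=pickle.load(open("w8.pkl","rb"));Rt=camRt(c,s);q=psi(s)
for z,uv in((.1571,(250,196)),(.1291,(250,183)),(.1571,(198,240)),(.1571,(303,240))):
    P=unproj(c,Rt,uv,z)-s["tool_pos"];print(z,uv,(1e3*np.array([P[0]*np.cos(q)+P[1]*np.sin(q),P[0]*np.sin(q)-P[1]*np.cos(q)])).round(1))
E
```

```text
0.1571 (250, 196) [32.2 -1.3]
0.1291 (250, 183) [31.1 -1.4]
0.1571 (198, 240) [ 12.3 -23.8]
0.1571 (303, 240) [12.4 21.7]
```

Call:
{"method": "move_arm", "body": {"dp": [[0.01, -0.05, 0], [0.02, -0.16, 0], [0.03, -0.3, 0], [0.04, -0.45, 0], [0.05, -0.6, 0], [0.06, -0.72, 0], [0.06, -0.8, 0], [0.06, -0.8, 0]], "twist": [-0.01, -0.025, -0.04, -0.055, -0.07, -0.09, -0.11, -0.12], "gripper": [1, 1, 1, 1, 1, 1, 1, 1]}}

```text
clock: 13.22
tool_pos: [0.4575, -0.0677, 0.1541]
eef_rot: [-0.001, 0.953, 0.303, -0.0]
force: [0.0, -0.2, -0.8]
finger_gap: 0.0448
```

```bash
python3 d.py .4834 .0246 .135 68
```

```text
13.22 [ 0.4575 -0.0677  0.1541] 35.27 F [ 0.  -0.2 -0.8] gap 0.0448 j [ 0.37  0.45 -0.44  2.09  0.3   0.67 -1.23]
[ 0.3722 -0.3022  0.0955 -0.0909]
```

Call:
{"method": "move_arm", "body": {"dp": [[0.05, -0.04, 0], [0.13, -0.1, 0], [0.22, -0.18, 0.02], [0.3, -0.245, 0.05], [0.35, -0.285, 0.08], [0.372, -0.302, 0.09], [0.372, -0.302, 0.09], [0.372, -0.302, 0.09]], "twist": [-0.01, -0.025, -0.045, -0.06, -0.075, -0.091, -0.091, -0.091], "gripper": [1, 1, 1, 1, 1, 1, 1, 1]}}

```text
clock: 13.88
tool_pos: [0.484, 0.0206, 0.1362]
eef_rot: [-0.001, 0.833, 0.553, -0.001]
force: [-0.0, -0.9, -0.2]
finger_gap: 0.0447
```

```bash
python3 look.py w9; python3 d.py .4834 .0246 .102 68; python3 - <<'E'
from bench import read_camera
from h import *
import pickle
c=read_camera("scene");pickle.dump(c,open("sc9.pkl","wb"))
cv2.imwrite("pics/sc9.png",cv2.resize(c["frame"][100:260,150:380],None,fx=3,fy=3,interpolation=cv2.INTER_CUBIC))
E
```

```text
13.93 [0.4841 0.0202 0.1365] 67.12 F [-0.8 -0.2 -0.6] gap 0.045 j [ 0.27  0.53 -0.57  2.04  0.44  0.69 -0.98]
[ 0.0191 -0.0118  0.1727 -0.0024]
```

View pics/w9.png

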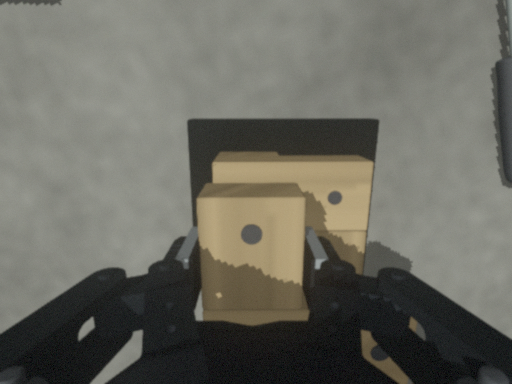

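View pics/sc9.png

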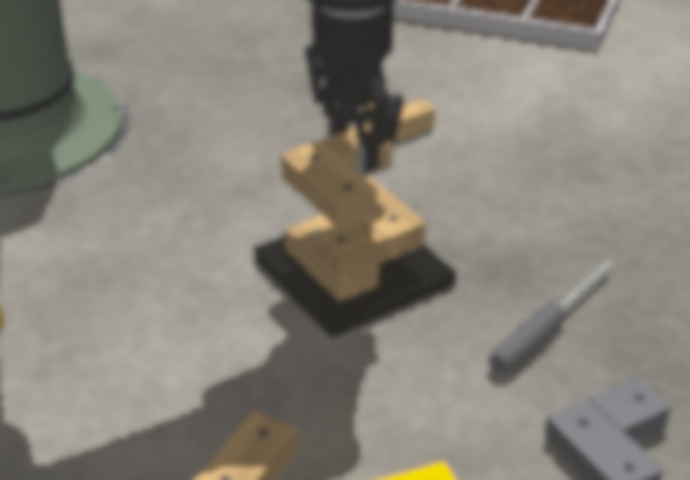

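```bash
python3 - <<'E'
import pickle
from h import *
s,c=pickle.load(open("w9.pkl","rb"));Rt=camRt(c,s)
R=np.array([[np.cos(-.3844),-np.sin(-.3844)],[np.sin(-.3844),np.cos(-.3844)]])
for z,uv in((.074,(372,158)),(.074,(215,164)),(.074,(366,230)),(.018,(378,120)),(.018,(188,120))):
    P=unproj(c,Rt,uv,z);print(uv,((P[:2]-[.5017,-.0022])@R*1e3).round(1))
E
```

```text
(372, 158) [50.8 51.5]
(215, 164) [-45.8  49. ]
(366, 230) [51.1  4.1]
(378, 120) [75.2 72.3]
(188, 120) [-72.3  74.2]
```

packer_a checks out: its heel corner lies at base (51, 51) mm and its top edge is parallel. Next I lower packer_b.

Call:
{"method": "move_arm", "body": {"dp": [[0.01, -0.006, 0.02], [0.019, -0.011, 0.06], [0.019, -0.011, 0.1], [0.019, -0.011, 0.13], [0.019, -0.011, 0.15], [0.019, -0.011, 0.162], [0.019, -0.011, 0.162], [0.019, -0.011, 0.162]], "twist": [-0.0024, -0.0024, -0.0024, -0.0024, -0.0024, -0.0024, -0.0024, -0.0024], "gripper": [1, 1, 1, 1, 1, 1, 1, 1]}}

```text
clock: 14.65
tool_pos: [0.4839, 0.0249, 0.1045]
eef_rot: [-0.0, 0.828, 0.561, -0.0]
force: [0.1, 0.9, -1.3]
finger_gap: 0.045
```

```bash
python3 d.py .4834 .0246 .0995 68
```

```text
14.65 [0.4839 0.0249 0.1045] 68.21 F [ 0.1  0.9 -1.3] gap 0.045 j [ 0.23  0.58 -0.53  2.06  0.5   0.62 -1.02]
[-0.0024 -0.0015  0.0249  0.0006]
```

Call:
{"method": "move_arm", "body": {"dp": [[0, 0, 0.006], [0, 0, 0.011], [0, 0, 0.015], [0, 0, 0.018], [0, 0, 0.021], [0, 0, 0.024], [0, 0, 0.024], [0, 0, 0.024]], "twist": [0, 0, 0, 0, 0, 0, 0, 0], "gripper": [1, 1, 1, 1, 1, 1, 1, 1]}}

```text
clock: 15.32
tool_pos: [0.4839, 0.0249, 0.1]
eef_rot: [0.0, 0.828, 0.561, 0.0]
force: [-3.5, -0.5, 10.2]
finger_gap: 0.0448
```

```bash
python3 d.py .4834 .0246 .0995 68
```

```text
15.32 [0.4839 0.0249 0.1   ] 68.21 F [-3.5 -0.5 10.2] gap 0.0448 j [ 0.22  0.59 -0.52  2.06  0.51  0.61 -1.03]
[-0.0022 -0.0016  0.0027  0.0006]
```

Contact at the expected height. Release.

Call:
{"method": "move_arm", "body": {"dp": [[0, 0, -0.002], [0, 0, -0.002], [0, 0, -0.002], [0, 0, -0.002], [0, 0, -0.002], [0, 0, -0.002], [0, 0, -0.002], [0, 0, -0.002]], "twist": [0, 0, 0, 0, 0, 0, 0, 0], "gripper": [1, 0.1, -0.5, -1, -1, -1, -1, -1]}}

```text
clock: 15.98
tool_pos: [0.4838, 0.0249, 0.1001]
eef_rot: [-0.0, 0.828, 0.561, -0.0]
force: [0.4, 0.9, 1.0]
finger_gap: 0.0857
```

Call:
{"method": "move_arm", "body": {"dp": [[0, 0, -0.05], [0, 0, -0.15], [0, 0, -0.3], [0, 0, -0.45], [0, 0, -0.55], [-0.2, 0, -0.6], [-0.35, 0, -0.6], [-0.35, 0, -0.6]], "twist": [0, 0, 0, 0, 0, 0, 0, 0], "gripper": [-1, -1, -1, -1, -1, -1, -1, -1]}}

```text
clock: 16.65
tool_pos: [0.456, -0.045, 0.2211]
eef_rot: [0.001, 0.829, 0.559, -0.001]
force: [0.8, -0.7, -0.1]
finger_gap: 0.0853
```

```bash
python3 d.py .4834 .0246 .0995 68; python3 look.py w10;python3 - <<'E'
from bench import read_camera
from h import *
import pickle
c=read_camera("scene")
cv2.imwrite("pics/sc10.png",cv2.resize(c["frame"][100:260,150:380],None,fx=3,fy=3,interpolation=cv2.INTER_CUBIC))
E
```

```text
16.65 [ 0.456  -0.045   0.2211] 67.93 F [ 0.8 -0.7 -0.1] gap 0.0853 j [ 0.49  0.36 -0.65  2.03  0.29  0.84 -0.71]
[ 3.739e-01 -3.900e-03  6.080e-01 -2.000e-04]
```

View pics/w10.png

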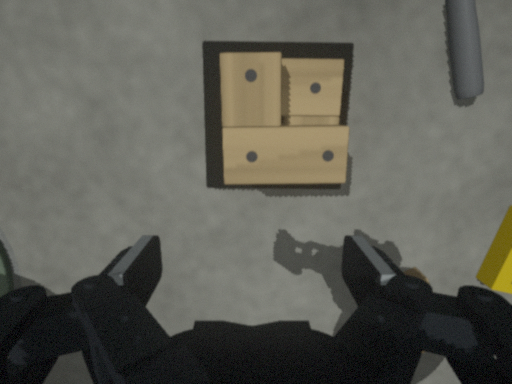

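View pics/sc10.png

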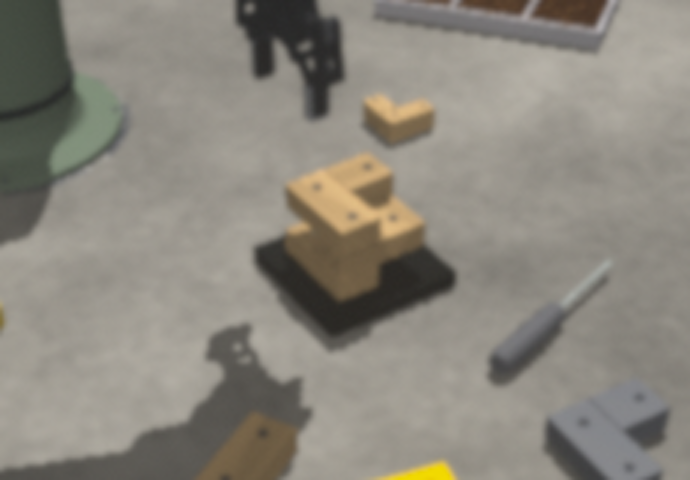

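```bash
python3 - <<'E'
import pickle
from h import *
s,c=pickle.load(open("w10.pkl","rb"));Rt=camRt(c,s)
R=np.array([[np.cos(-.3844),-np.sin(-.3844)],[np.sin(-.3844),np.cos(-.3844)]])
for n,z,uv in(("b heel",.102,(224,184)),("b x end",.102,(346,182)),("b x end in",.102,(349,126)),("b y end",.102,(220,53)),("a heel",.074,(343,58)),):
    P=unproj(c,Rt,uv,z);print(n,uv,((P[:2]-[.5017,-.0022])@R*1e3).round(1))
from bench import manip
manip.sign_off()
E
```

```text
b heel (224, 184) [-47.4 -49.4]
b x end (346, 182) [ 52.9 -47.7]
b x end in (349, 126) [51.6 -2.7]
b y end (220, 53) [-47.9  50. ]
a heel (343, 58) [50.9 50.9]
the job is handed in; nothing more can be done
```

The pile is built and the job handed in at about 16.7 s, well inside the 53 s limit. packer_a went on first, turned half round on the fixed L, and packer_b went on top, pointing like the fixed one. Each was lowered until the wrist felt contact (19 N for packer_a, 10 N for packer_b) and then released.

**Last checks:** in the final wrist picture, all measured corners lie within about 3 mm of where they should be.

| Point | Measured, base frame (mm) | Ideal (mm) |
|---|---|---|
| heel_a (top face) | (51, 51) | (50, 50) |
| heel_b (top face) | (-47, -49) | (-50, -50) |

- **Angle:** both packers are parallel to the fixed L within about 2 degrees.
- **Level and height:** the packers look level in the scene picture, and the contact heights matched undersides at 46 and 74 mm.
- **Gripper:** it was open and about 0.1 m clear of the pile.
- **Bystanders:** the small L, strip and screwdriver were never touched. I did not measure their final positions.

**One disagreement:** after I placed packer_a, an automatic outline fit put it about 5 mm off. The packer was cut off by the picture edge, and the fixed L's wood had run into its outline. The corner checks in later pictures did not confirm that offset.

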